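# Make up the painting kit and the viewing kit for the film table

## Robot

A 6-joint arm with a two-finger parallel gripper is mounted at the origin on the work surface. World frame = base frame: x ahead of the robot, y to its left, z up, the work surface at z = 0. Lengths are in mm, angles in rad, forces in N, time in s.
With the tool pointing down it reaches from about 300 to 775 mm from the base axis. Payload 14.6 kg.
Tool frame: the origin (TCP) lies at the very end of the fingers, on their centre line; the grasp point (between the pads) lies manip.grasp_offset behind it (manip.grasp_offset is the distance from the TCP to the grasp point, in mm); z points along the fingers, y is the direction in which the jaws open and shut (so a half turn about z gives the same grasp; the last joint's range is limited). The gripper opens to 94 mm and grips with 3 to 60 N. Pads are 16 mm wide; open, the fingers measure 119 mm over their backs; the gripper's body (75 mm by 177 mm) begins 78 mm behind the grasp point.
Start: joints at [1.099, 0.3, 1.521, -0, 1.321, -0.067], TCP at [216.606, 505.541, 205.446] pointing down, gripper open.
Joint ranges: [-3.03, 3.03], [-0.79, 2.21], [0.23, 2.52], [-1.04, 4.18], [0, 3.07], [-2.55, 2.55]. Speed limits (rad/s): [2.22, 2.22, 2.57, 3.14, 3.14, 3.14].

## Interface

Orientations are given as [roll, pitch, yaw] about the fixed x, y, z axes, in that order (R = Rz(yaw) Ry(pitch) Rx(roll)).
In Python, from cell import manip gives the robot as it stands.
- The arm moves only by the tool send_rows, never from a script. Its argument "commands" is a list of rows, each a list of 2 entries, a list of its own where there are three numbers: the shift along the tool's x, y, z in m, then the turn about the tool's z in rad. A call has exactly 8 rows; each row is the pose to reach, as a shift and turn from the pose commanded when the call began, along the tool's axes at that moment; what a row does not reach only later rows make up. A row lasts 1/12 s, in which the tool goes at most 41.7 mm and 7.16 degrees, less where a joint would pass 70% of its speed; a pose out of reach is approached as far as the arm can. A call with a gripper value outside its range is refused whole. "hand" is the closure, from -1 (fully open) to 1 (shut), so that 0 is half open, set as the call begins (left out, the last holds). The fingers move at their own pace and stop on an object; "force" is the grip in N (left out, the last holds). Time passes only in rows, so rows that repeat a pose let the fingers close, or fill a call up. It gives the time, the measured TCP pose, the force and the opening at its end, in the units of the state.
- manip.read_state(): the state, without advancing time (a new reading comes with each control period).
- manip.camera(name): name is "side" or "top"; returns the picture (384x512x3 uint8, red, green, blue); there is no depth.
- manip.camera_model(name): a dict with "K" (3x3 intrinsics, pixels), "eye" and "attitude" of the camera in the world. Camera axes: x right, y down, z forward; pixel columns grow to the right and rows downward; lengths in mm; the calibration is good to about 2 mm. A picture is of the moment at which its call begins. camera_model takes no time and is no camera call.
- manip.sign_off(): hands the job in, once; it reports no verdict.
The state is a dict: "clock": time; "joints": joint angles; "qd": joint speeds; "effort": joint torques, N m; "eef_pos": TCP position; "eef_rot": TCP orientation; "wrist_force": force on the tool from outside, world axes, zero at the start; "moment": the same for the moment, N m; "finger_gap": finger opening in mm.
Only numpy, scipy, OpenCV 4.12 (cv2) and the standard library are available. Lean on these libraries where they do the work, as an engineer would, in place of code of your own. Each camera call takes 0.05 s, during which the arm holds its last target.

## Task

Make up the two kits from the stock in the middle of the bench. Painting kit, in the tray with three compartments: the dropper bottle in the short end compartment, the lidded rinse jar in the middle one, the roll of paper tape in the long end compartment; viewing kit, in the tray with two: the loupe in the shorter compartment and the small, taller film core in the longer one. Set everything down upright and flat on the tray floor, without dropping the glassware or the loupe, and leave the large core, the screw-cap bottle and the mixing dish where they are.

Things in the scene. Friction and masses are not known exactly. Their poses are not given: they have to be found in the camera images.
- tray3: painting tray: shallow white tray, three compartments in a row, fixed; 248 x 88 x 16 mm; floor 4 mm thick; lip and dividers 4 mm thick, 12 mm above the floor. Origin: centre of its underside, x along its length. Compartments 80 mm wide (y), centred on y = 0: short one 56 mm long, centre x = -92 mm; middle one 76 mm long, centre x = -22 mm; long one 100 mm long, centre x = +70 mm
- tray2: viewing tray: same make, two compartments in a row, fixed; 160 x 88 x 16 mm; floor 4 mm thick; lip and divider 4 mm thick, 12 mm above the floor. Origin: centre of its underside, x along its length. Compartments 80 mm wide (y), centred on y = 0: shorter one 64 mm long, centre x = -44 mm; longer one 84 mm long, centre x = +34 mm
- dropper_bottle: small amber glass dye bottle with a black collar and a narrow rubber dropper bulb on top; 82 mm tall in all; straight glass body 33 mm in diameter up to 50 mm, collar 21 mm and bulb 14 mm in diameter; 75 g. Origin at the centre of its underside, z up along its axis. Loose.
- rinse_jar: squat clear glass jar with a flat metal lid, closed; 56 mm in diameter (lid 55 mm), 50 mm tall, straight glass up to 36 mm; 140 g. Origin at the centre of its underside, z up along its axis. Loose.
- paper_tape: roll of white paper tape lying flat, brown card core; 64 mm outside, hole 36 mm in diameter, 36 mm tall; 70 g. Origin at the centre of its underside, z up along its axis. Loose.
- loupe: stand loupe: black cylinder 40 mm in diameter with a lens on top, on a clear skirt 44 mm in diameter and 15 mm high; 45 mm tall; 60 g. Origin at the centre of its underside, z up along its axis. Loose.
- small_core: small film core: black plastic ring, 50 mm outside, hole 25 mm in diameter, 35 mm tall, lying flat; 40 g. Origin at the centre of its underside, z up along its axis. Loose.
- large_core: large film core, in neither kit: flat black plastic ring, 76 mm outside, hole 25 mm, 16 mm tall; 50 g. Origin at the centre of its underside, z up along its axis. Loose.
- screw_bottle: amber glass bottle with a plain white screw cap 27 mm in diameter and no dropper, in neither kit; body 33 mm in diameter, 56 mm tall in all; 70 g. Origin at the centre of its underside, z up along its axis. Loose.
- mixing_dish: small shallow white china dish, in neither kit: 60 mm across the rim, 14 mm tall; 60 g. Origin at the centre of its underside, z up along its axis. Loose.
There are look-alikes about, which are no part of the job. What is shaped like the rinse_jar but green or yellow is not meant.

How it is judged:
By the outcome, as a careful person would: the job done as asked, in the order asked, and still so for the second after the job is handed in, with the robot touching nothing.
It also fails if it takes over 122 s, if anything falls off the work surface, if the arm or the gripper's body presses on something with over 40 N, if the wrist force passes 120 N, or if a joint passes its speed limit or range.

## Working session

There is one attempt and no reset: what is moved stays moved. The work goes in short steps, Python scripts to look and compute and a tool call to move; the robot and the scene stay as the last step left them, time stands still between calls to the robot, and variables do not carry over. Pictures are saved under pics/ and viewed, and the job is handed in when it is done.

Besides the shell and the picture viewer there is one more tool, called after "Emit:" as a command line: name --argument value ..., lists and objects as JSON in quotes. send_rows: Moves the arm, as the interface text tells. Its arguments: {"type":"object","properties":{"commands":{"type":"array","items":{"type":"array"}},"hand":{"type":"number"},"force":{"type":"number"}},"required":["commands"]}

```bash
ls; mkdir -p pics; python3 - <<'E'
from cell import manip
import cv2
print(manip.grasp_offset, manip.read_state())
for n in("side","top"):
    cv2.imwrite(f"pics/{n}0.png",manip.camera(n)[:,:,::-1]); print(n,manip.camera_model(n))
E
```

```text
pics
18.8 {'clock': 0.0, 'joints': array([ 1.09937222e+00,  3.00479824e-01,  1.52156728e+00, -1.74398815e-05,
        1.32067264e+00, -6.66058185e-02]), 'qd': array([ 0.00025324, -0.00123468, -0.00154073,  0.00134308, -0.00013834,
        0.00031041]), 'effort': array([ 2.53477401e-04, -5.31809986e+01, -3.52732050e+01,  7.08064903e-02,
        2.44740327e-02, -6.79042205e-05]), 'eef_pos': array([216.51432516, 505.31785973, 204.88737466]), 'eef_rot': array([-3.14046693e+00, -5.81606306e-05,  2.73677865e+00]), 'wrist_force': array([0.16856589, 0.08569393, 0.2658338 ]), 'moment': array([-0.01570497, -0.01912406,  0.04515138]), 'finger_gap': 93.83497132819754}
side {'K': array([[460.83732814,   0.        , 251.60549868],
       [  0.        , 460.83732814, 188.41185104],
       [  0.        ,   0.        ,   1.        ]]), 'eye': array([308.61525345, 659.5056125 , 585.50925785]), 'attitude': array([-2.22022541,  0.00751021, -2.79012643])}
top {'K': array([[419.68432228,   0.        , 256.55237037],
       [  0.        , 419.68432228, 192.54493674],
       [  0.        ,   0.        ,   1.        ]]), 'eye': array([496.16013187,  10.10682125, 896.57123231]), 'attitude': array([-3.03019754e+00,  1.22380853e-03, -1.54299977e+00])}
```

View pics/side0.png

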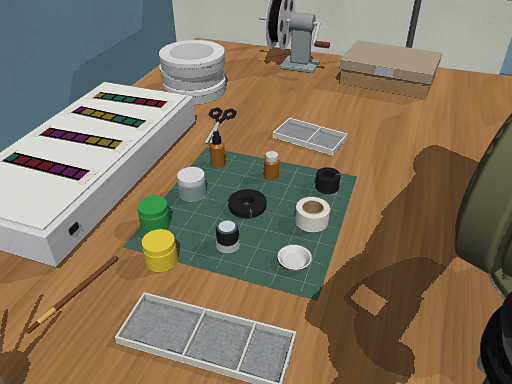

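View pics/top0.png

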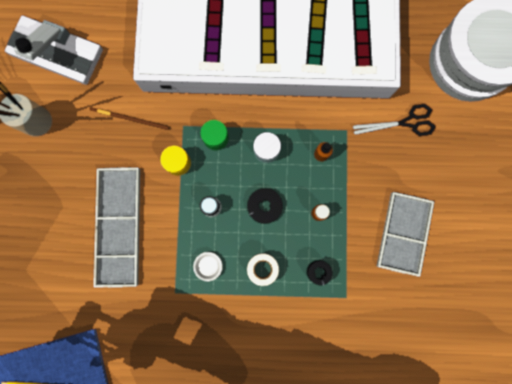

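```bash
cat > h.py <<'E'
import numpy as np, cv2
from scipy.spatial.transform import Rotation as R
from cell import manip
def cast(n,uv,z):
    m=manip.camera_model(n); d=R.from_euler('xyz',m['attitude']).as_matrix()@np.linalg.inv(m['K'])@np.array([uv[0],uv[1],1.])
    return m['eye']+d*(z-m['eye'][2])/d[2]
def proj(n,p):
    m=manip.camera_model(n); c=R.from_euler('xyz',m['attitude']).as_matrix().T@(np.array(p,float)-m['eye']); q=m['K']@c; return q[:2]/q[2]
E
python3 - <<'E'
from h import *
im=cv2.imread('pics/top0.png'); s=cv2.imread('pics/side0.png')
c=cv2.resize(im[110:300,80:440],None,fx=2.2,fy=2.2,interpolation=cv2.INTER_CUBIC); cv2.imwrite('pics/topz.png',c)
c=cv2.resize(s[110:384,110:370],None,fx=2.15,fy=2.15,interpolation=cv2.INTER_CUBIC); cv2.imwrite('pics/sidez.png',c)
for k,(uv,z) in dict(dropper=((325,150),82),jar=((267,146),50),tape=((263,269),36),loupe=((209,206),45),core=((319,272),35),large=((265,206),16),screw=((321,212),56),dish=((208,267),14),g=((214,134),50),y=((175,160),50)).items():
    p=cast('top',uv,z); print(k,p.round(1),'side px base',proj('side',[p[0],p[1],0]).round(), 'top',proj('side',[p[0],p[1],z]).round())
E
```

```text
dropper [ 675.5 -119.1   82. ] side px base [220. 165.] top [218. 134.]
jar [687.6  -5.   50. ] side px base [192. 194.] top [190. 174.]
tape [437.2  -3.5  36. ] side px base [310. 221.] top [311. 206.]
loupe [561.1 109.7  45. ] side px base [228. 245.] top [227. 226.]
core [ 434.3 -116.9   35. ] side px base [325. 188.] top [326. 174.]
large [566.6  -4.6  16. ] side px base [247. 206.] top [247. 200.]
screw [ 554.5 -116.5   56. ] side px base [270. 177.] top [271. 155.]
dish [436.6 110.3  14. ] side px base [294. 262.] top [294. 256.]
g [709.8 104.9  50. ] side px base [157. 225.] top [153. 204.]
y [653.2 182.6  50. ] side px base [163. 260.] top [159. 239.]
```

View pics/topz.png

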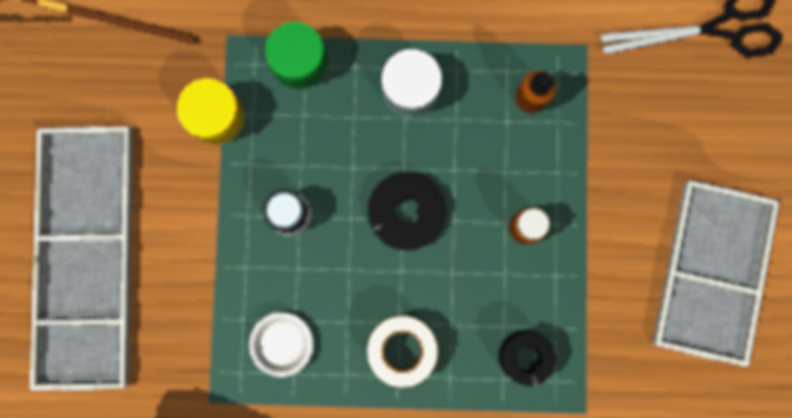

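View pics/sidez.png

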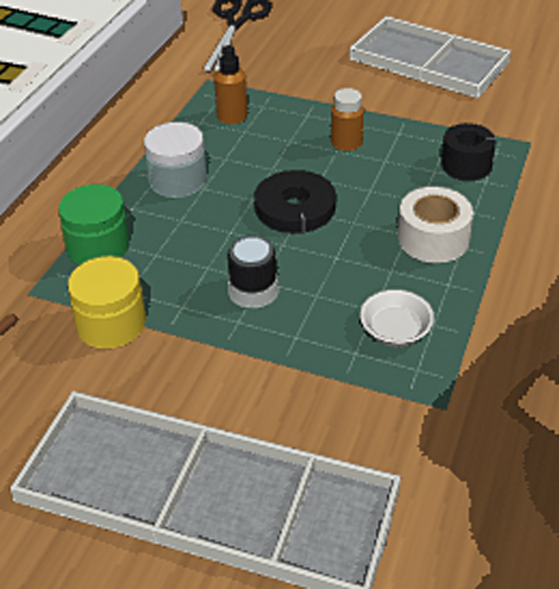

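```bash
python3 - <<'E'
from h import *
def run(n,wins):
    im=cv2.imread(f'pics/{n}0.png'); f=8
    for k,(x0,y0,x1,y1,kind,z) in wins.items():
        c=cv2.resize(im[y0:y1,x0:x1],None,fx=f,fy=f,interpolation=cv2.INTER_LINEAR)
        hsv=cv2.cvtColor(c,cv2.COLOR_BGR2HSV)
        if kind=='w': m=cv2.inRange(hsv,(0,0,165),(180,60,255))
        if kind=='t': m=cv2.inRange(hsv,(0,0,90),(180,60,255))
        if kind=='k': m=cv2.inRange(hsv,(0,0,0),(180,255,60)) 
        cs,_=cv2.findContours(m,cv2.RETR_EXTERNAL,cv2.CHAIN_APPROX_NONE)
        ct=max(cs,key=cv2.contourArea); 
        q=lambda p:((p[0]+.5)/f-.5+x0,(p[1]+.5)/f-.5+y0)
        if kind=='t':
            pts=np.array([cast(n,q(p[0]),z)[:2] for p in cv2.convexHull(ct)],np.float32)
            r=cv2.minAreaRect(pts); print(n,k,r)
        else:
            pts=np.array([cast(n,q(p[0]),z)[:2] for p in cv2.convexHull(ct)],np.float32)
            print(n,k,cv2.minEnclosingCircle(pts),cv2.fitEllipse(pts))
run('top',dict(jar=(245,127,290,168,'w',50),tape=(240,248,285,291,'w',36),loupe=(195,192,225,222,'w',45),dish=(188,246,228,286,'w',14),screw=(310,200,332,220,'w',56),t3=(86,158,146,296,'t',16),t2=(370,185,442,285,'t',16),core=(300,252,340,292,'k',35)))
run('side',dict(t3=(110,290,300,384,'t',16),t2=(265,110,355,160,'t',16),tape=(292,194,332,232,'w',36)))
for p in [(534,77),(545,85)]: print(cast('top',(p[0]/2.2+80,p[1]/2.2+110),82))
E
```

```text
top jar ((689.1010131835938, -3.801765203475952), 28.253324508666992) ((689.0025024414062, -3.9829084873199463), (55.42082977294922, 56.3017578125), 68.80560302734375)
top tape ((436.1053466796875, -2.376791477203369), 32.6019401550293) ((436.1796569824219, -2.1156580448150635), (64.2552490234375, 64.59858703613281), 123.33247375488281)
top loupe ((563.1796875, 110.8063735961914), 15.459196090698242) ((563.1759643554688, 110.82807159423828), (30.512710571289062, 30.760639190673828), 41.84601974487305)
top dish ((438.13262939453125, 111.9238052368164), 30.48758888244629) ((438.040283203125, 112.1047134399414), (59.64425277709961, 60.30496597290039), 130.12168884277344)
top screw ((555.8869018554688, -118.4106674194336), 13.869733810424805) ((555.8948974609375, -118.46260833740234), (27.185115814208984, 27.504594802856445), 176.4967041015625)
top t3 ((516.072265625, 304.8319091796875), (249.31134033203125, 91.249267578125), 2.4147682189941406)
top t2 ((517.90625, -299.2132873535156), (91.59027862548828, 162.17861938476562), 78.51963806152344)
top core ((439.31494140625, -122.83126831054688), 33.04664993286133) ((437.0115966796875, -123.0948486328125), (52.12818908691406, 66.6386947631836), 16.394290924072266)
side t3 ((512.8734741210938, 309.4671325683594), (250.18556213378906, 96.466796875), 2.4671080112457275)
side t2 ((514.0786743164062, -290.05517578125), (111.59741973876953, 168.13839721679688), 78.37207794189453)
side tape ((432.5573425292969, 15.725261688232422), 50.434165954589844) ((430.7212219238281, 14.322134017944336), (68.2770767211914, 103.05998992919922), 12.04147720336914)
[ 685.41262774 -114.55864029   82.        ]
[ 678.36160905 -124.50684763   82.        ]
```

```bash
python3 - <<'E'
from h import *
im=cv2.imread('pics/top0.png'); s=cv2.imread('pics/side0.png')
for p in [(37,130),(130,127),(123,387),(31,388),(37,239),(124,236),(33,324),(124,321)]:print('t3',cast('top',(p[0]/2.2+80,p[1]/2.2+110),16)[:2].round(1))
for p in [(690,183),(777,200),(746,364),(656,345),(672,273),(760,292)]:print('t2',cast('top',(p[0]/2.2+80,p[1]/2.2+110),16)[:2].round(1))
a=[cv2.resize(c,(390,390),interpolation=cv2.INTER_NEAREST) for c in (im[250:295,297:342],im[130:175,302:347])]
cv2.imwrite('pics/z1.png',np.hstack(a))
a=[cv2.resize(c,(390,390),interpolation=cv2.INTER_NEAREST) for c in (s[160:205,305:350],s[125:170,195:240])]
cv2.imwrite('pics/z2.png',np.hstack(a))
E
```

```text
t3 [635.3 354.7]
t3 [640.8 265. ]
t3 [394.2 257.1]
t3 [390.9 343.2]
t3 [530.3 347.3]
t3 [535.4 264.6]
t3 [450.1 345.5]
t3 [455.3 259.8]
t2 [ 601.2 -275.3]
t2 [ 587.2 -358.3]
t2 [ 431.7 -326.3]
t2 [ 446.9 -242. ]
t2 [ 514.8 -257.5]
t2 [ 499.2 -340.6]
```

View pics/z1.png

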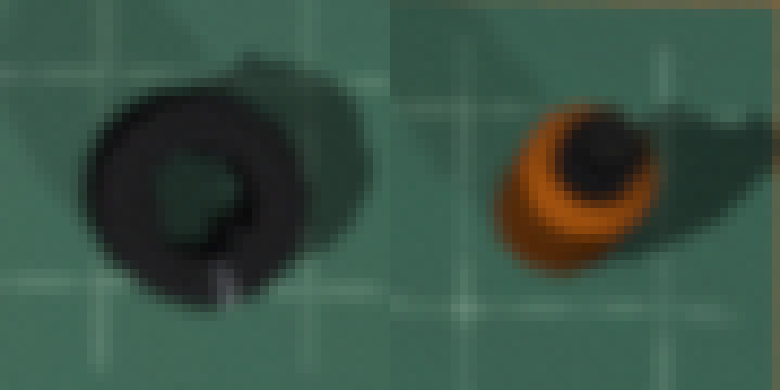

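View pics/z2.png

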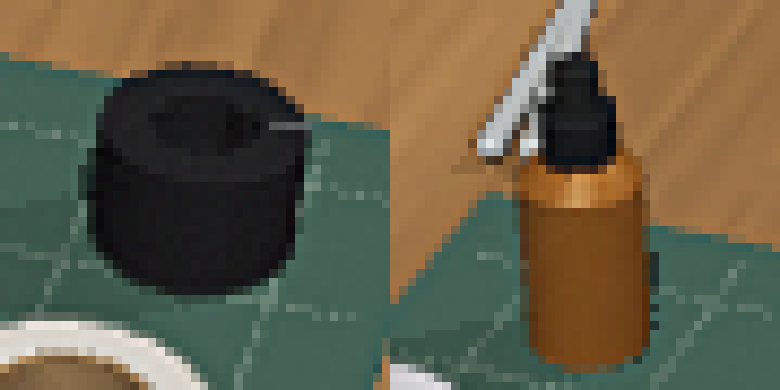

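```bash
python3 - <<'E'
from h import *
print('core',cast('top',(319.5,273),35),cast('side',(327.9,173.6),35))
print('drop',cast('top',(326,147.4),82),cast('top',(324.5,149.6),50),cast('top',(321.5,153.5),0))
print('drop side', cast('side',(195+585/8.667-45-.5,125+353/8.667-.5),0), proj('side',(681,-121,0)),proj('side',(681,-121,82)))
for k,p in dict(jar=(689,-4,50),tape=(436.1,-2.3,36),loupe=(563.2,110.8,45)).items(): print(k,proj('side',p))
# tray model corners projected for overlay
def tray(c,yaw,xs,L):
    yaw=np.radians(yaw);M=np.array([[np.cos(yaw),-np.sin(yaw)],[np.sin(yaw),np.cos(yaw)]])
    return [[np.append(M@np.array(q)+c,16) for q in ((x,-44),(x,44))] for x in xs]
for n in('top','side'):
    im=cv2.imread(f'pics/{n}0.png'); f=4; im=cv2.resize(im,None,fx=f,fy=f,interpolation=cv2.INTER_CUBIC)
    for c,y,xs,L in (((516,306),2.41,(-124,-62,18,124),0),((517.5,-301),-11.5,(-80,-10,80),0)):
        T=tray(c,y,xs,L); P=lambda p:tuple(int(v) for v in ((proj(n,p)+.5)*f-.5))
        for a,b in T: cv2.line(im,P(a),P(b),(0,0,255),1)
        for i in(0,1): cv2.line(im,P(T[0][i]),P(T[-1][i]),(0,0,255),1)
    if n=='top': o=np.hstack([cv2.resize(im[160*4:295*4,85*4:150*4],(380,590)),cv2.resize(im[185*4:285*4,370*4:445*4],(400,590))])
    else: o=np.vstack([cv2.resize(im[285*4:384*4,105*4:305*4],(780,386)),cv2.resize(im[115*4:157*4,265*4:355*4],(780,210))[:,:]])
    cv2.imwrite(f'pics/ov_{n}.png',o)
E
```

```text
core [ 432.35795173 -117.94018505   35.        ] [ 431.48685476 -119.72938167   35.        ]
drop [ 680.7558969 -121.0728095   82.       ] [ 683.32262363 -123.19196069   50.        ] [ 685.57493928 -124.63770634    0.        ]
drop side [ 681.40531189 -117.92909908    0.        ] [217.70687039 164.53886138] [215.72344771 132.96212476]
jar [189.48023869 174.13328066]
tape [311.65591493 206.96850241]
loupe [225.31126934 226.22233743]
```

View pics/ov_top.png

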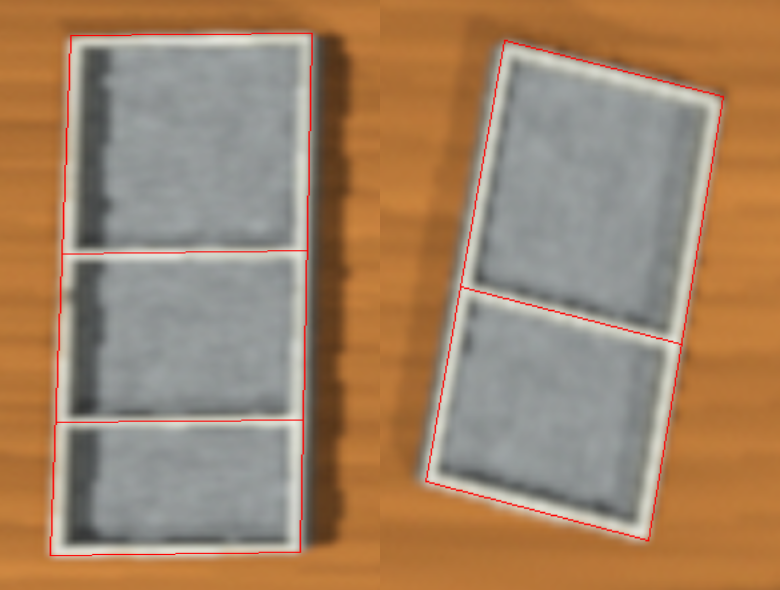

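View pics/ov_side.png

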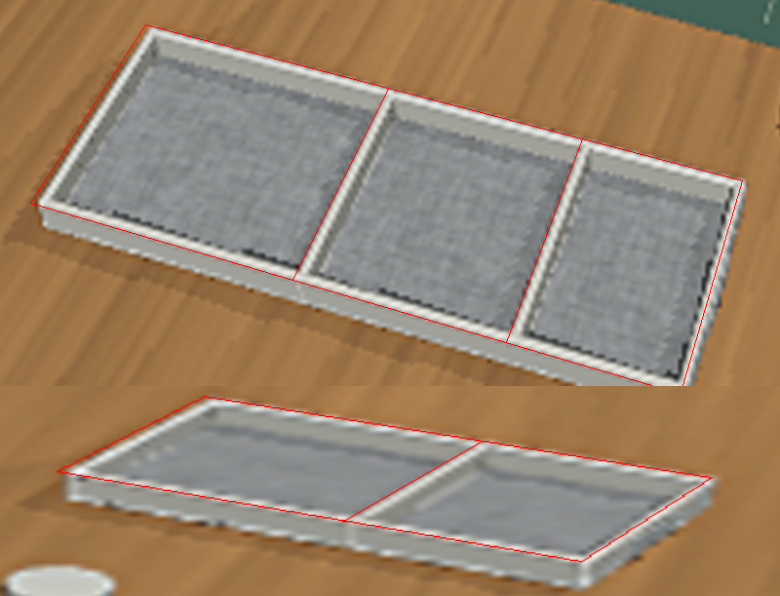

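Emit:
send_rows --commands '[[[0, 0, 0], -0.05], [[0, 0, 0], -0.13], [[0, 0, 0], -0.21], [[0, 0, 0], -0.29], [[0, 0, 0], -0.36], [[0, 0, 0], -0.405], [[0, 0, 0], -0.405], [[0, 0, 0], -0.405]]' --hand -1 --force 20

```text
clock: 0.77
eef_pos: [216.6, 505.4, 205.2]
eef_rot: [-3.141, -0.0, 3.14]
wrist_force: [0.6, 0.9, 0.0]
finger_gap: 94.0
```

Emit:
send_rows --commands '[[[-0.008, -0.011, 0], 0], [[-0.027, -0.036, 0], 0], [[-0.05, -0.067, 0], 0], [[-0.073, -0.098, 0], 0], [[-0.096, -0.13, 0], 0], [[-0.119, -0.161, 0], 0], [[-0.142, -0.192, 0], 0], [[-0.165, -0.223, 0], 0]]'

```text
clock: 1.43
eef_pos: [382.4, 280.2, 205.6]
eef_rot: [3.141, 0.0, 3.14]
wrist_force: [0.8, 1.1, 0.7]
finger_gap: 93.9
```

Emit:
send_rows --commands '[[[-0.024, -0.032, 0], 0], [[-0.047, -0.063, 0], 0], [[-0.07, -0.094, 0], 0], [[-0.093, -0.126, 0], 0], [[-0.116, -0.157, 0], 0], [[-0.14, -0.189, 0], 0], [[-0.163, -0.22, 0], 0], [[-0.186, -0.251, 0], 0]]'

```text
clock: 2.1
eef_pos: [568.2, 28.9, 205.5]
eef_rot: [-3.142, 0.0, 3.14]
wrist_force: [1.2, 1.4, 0.6]
finger_gap: 94.3
```

Emit:
send_rows --commands '[[[-0.023, -0.031, 0], 0], [[-0.045, -0.061, 0.01], 0], [[-0.067, -0.09, 0.025], 0], [[-0.085, -0.115, 0.04], 0], [[-0.1, -0.135, 0.05], 0], [[-0.109, -0.147, 0.06], 0], [[-0.113, -0.152, 0.065], 0], [[-0.1135, -0.1525, 0.065], 0]]'

```text
clock: 2.77
eef_pos: [680.6, -122.1, 138.7]
eef_rot: [3.141, -0.003, 3.14]
wrist_force: [-0.2, -0.4, 1.1]
finger_gap: 94.1
```

Emit:
send_rows --commands '[[[0, 0.001, 0.01], 0], [[0, 0.001, 0.03], 0], [[0, 0.001, 0.052], 0], [[0, 0.001, 0.075], 0], [[0, 0.001, 0.097], 0], [[0, 0.001, 0.113], 0], [[0, 0.001, 0.12], 0], [[0, 0.001, 0.121], 0]]'

```text
clock: 3.43
eef_pos: [680.5, -118.9, 18.5]
eef_rot: [3.141, -0.002, -3.141]
wrist_force: [-0.0, -0.1, -0.0]
finger_gap: 93.6
```

```bash
cat > snap.py <<'E'
from h import *
import sys
n,f=sys.argv[1:3]; im=manip.camera(n); st=manip.read_state()
print(st['clock'],st['eef_pos'].round(1),st['finger_gap'],st['wrist_force'].round(1),st['joints'].round(2))
a=im[:,:,::-1]
if len(sys.argv)>3:
    x0,y0,x1,y1=map(int,sys.argv[3:7]); a=a[y0:y1,x0:x1]; k=min(780/(x1-x0),580/(y1-y0)); a=cv2.resize(a,None,fx=k,fy=k,interpolation=cv2.INTER_CUBIC)
cv2.imwrite('pics/'+f,a)
E
python3 snap.py side a1.png 130 60 330 220; python3 snap.py top a1t.png 230 100 430 250
```

```text
3.4833 [ 681.  -119.2   19.7] 94.21991872098855 [0.2 0.1 0.2] [-0.23  0.8   1.22  0.    1.13 -1.8 ]
3.5333 [ 681.5 -119.4   20.6] 93.98011950261046 [0.6 1.3 1. ] [-0.23  0.79  1.21 -0.    1.13 -1.8 ]
```

View pics/a1.png

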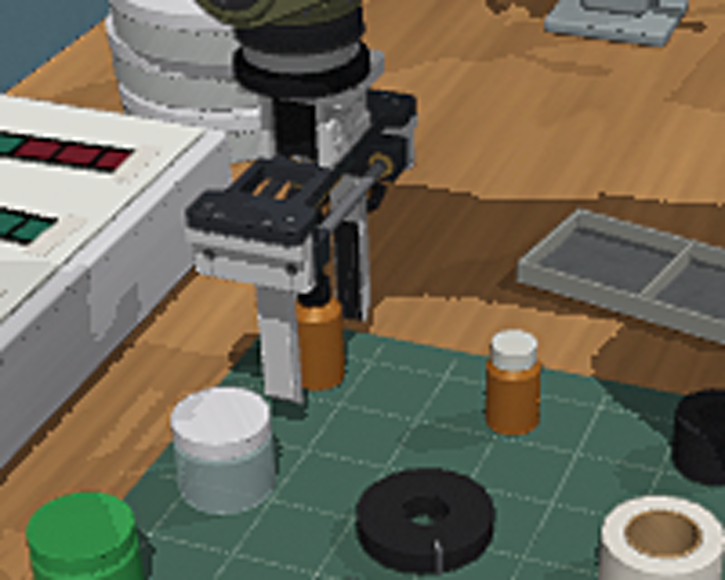

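View pics/a1t.png

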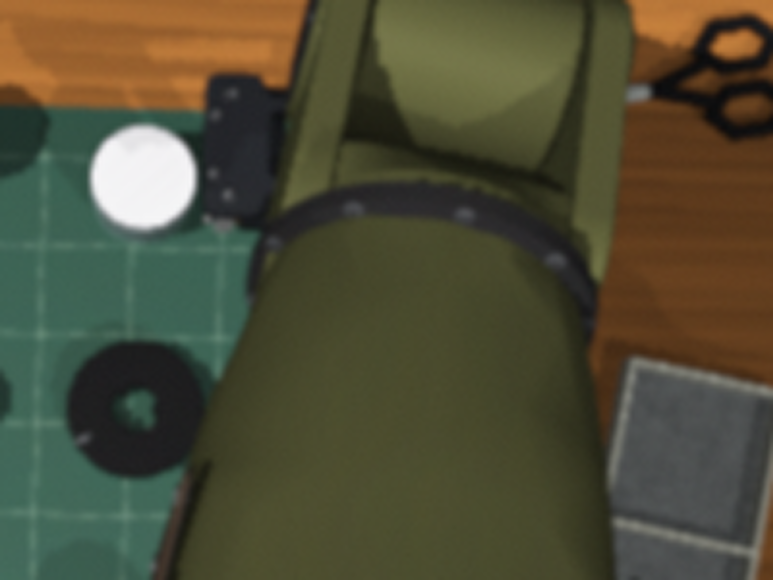

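Emit:
send_rows --commands '[[[0, 0, 0], 0], [[0, 0, 0], 0], [[0, 0, 0], 0], [[0, 0, 0], 0], [[0, 0, 0], 0], [[0, 0, 0], 0], [[0, 0, 0], 0], [[0, 0, 0], 0]]' --hand 1 --force 20

```text
clock: 4.2
eef_pos: [681.2, -119.9, 19.4]
eef_rot: [3.142, -0.0, -3.141]
wrist_force: [-0.5, -0.2, -1.1]
finger_gap: 44.2
```

Emit:
send_rows --commands '[[[0, 0, 0], 0], [[0, 0, 0], 0], [[0, 0, 0], 0], [[0, 0, 0], 0], [[0, 0, -0.002], 0], [[0, 0, -0.007], 0], [[0, 0, -0.015], 0], [[0, 0, -0.025], 0]]'

```text
clock: 4.87
eef_pos: [681.1, -119.8, 45.0]
eef_rot: [3.141, -0.001, -3.141]
wrist_force: [-0.4, -0.5, -0.0]
finger_gap: 32.3
```

```bash
python3 snap.py side a2.png 130 60 330 220
```

```text
4.9167 [ 682.2 -120.1   47.9] 32.28007511424799 [ 0.8 -0.4  1.2] [-0.23  0.76  1.2  -0.    1.17 -1.8 ]
```

View pics/a2.png

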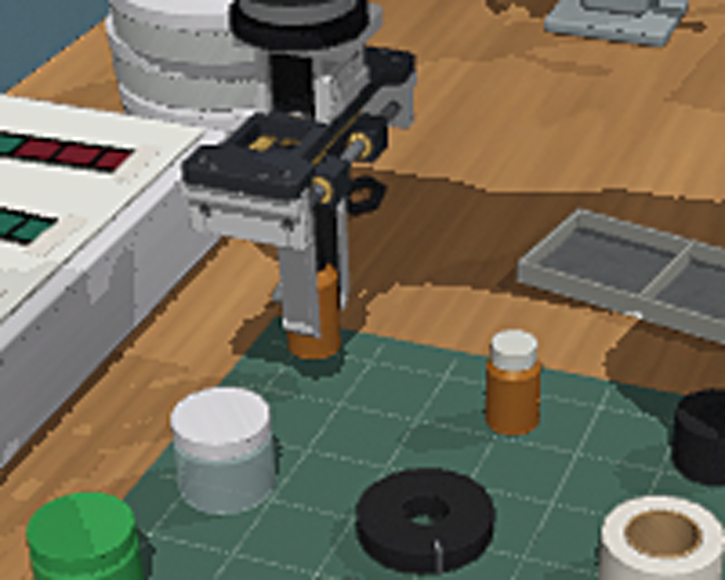

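Emit:
send_rows --commands '[[[0, 0, -0.015], 0], [[0, 0, -0.035], 0], [[0, 0, -0.06], 0], [[0.004, 0.006, -0.08], 0], [[0.012, 0.02, -0.095], 0], [[0.024, 0.039, -0.1], 0], [[0.04, 0.065, -0.1], 0], [[0.058, 0.094, -0.1], 0]]'

```text
clock: 5.58
eef_pos: [622.9, -25.6, 145.6]
eef_rot: [-3.141, 0.002, 3.141]
wrist_force: [0.5, 0.7, 0.0]
finger_gap: 32.4
```

Emit:
send_rows --commands '[[[0.019, 0.031, 0], 0], [[0.038, 0.062, 0], 0], [[0.057, 0.093, 0], 0], [[0.076, 0.124, 0], 0], [[0.095, 0.155, 0], 0], [[0.113, 0.184, 0], 0], [[0.13, 0.212, 0], 0], [[0.146, 0.238, 0], 0]]'

```text
clock: 6.25
eef_pos: [476.2, 213.6, 145.4]
eef_rot: [3.141, 0.001, -3.141]
wrist_force: [0.4, 1.3, -0.3]
finger_gap: 32.3
```

Emit:
send_rows --commands '[[[0.015, 0.024, 0], 0], [[0.028, 0.046, 0], 0], [[0.039, 0.064, 0], 0], [[0.047, 0.077, 0], 0], [[0.052, 0.085, 0], 0], [[0.054, 0.088, 0], 0], [[0.055, 0.09, 0], 0], [[0.055, 0.09, 0], 0]]'

```text
clock: 6.92
eef_pos: [422.4, 301.9, 144.7]
eef_rot: [3.141, 0.0, 3.142]
wrist_force: [-0.6, -0.1, 0.3]
finger_gap: 32.2
```

```bash
python3 snap.py side a3.png ; python3 snap.py top a3t.png 60 120 260 300
```

```text
6.9667 [422.5 301.6 144.5] 32.658084606680475 [-1.1  0.1 -0.7] [ 0.55  0.29  1.68 -0.    1.17 -1.02]
7.0167 [422.6 301.5 144.5] 32.31314271318644 [-0.   0.2 -0.4] [ 0.55  0.29  1.68 -0.    1.17 -1.02]
```

View pics/a3.png

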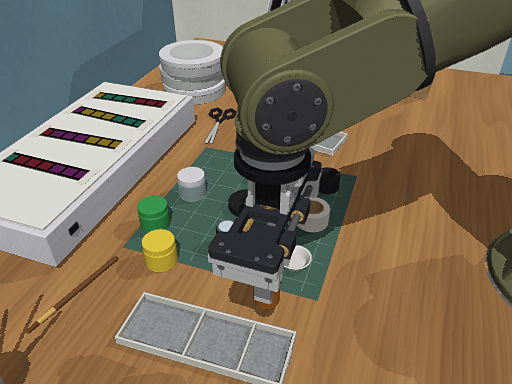

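View pics/a3t.png

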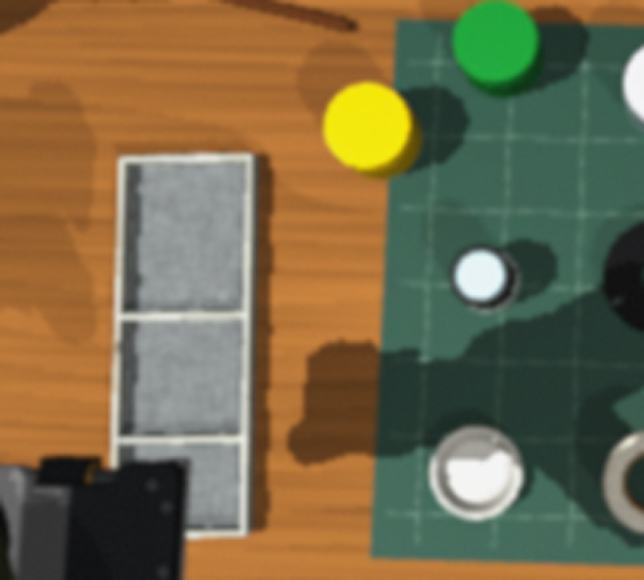

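Emit:
send_rows --commands '[[[0, 0, 0.01], 0], [[0, 0, 0.028], 0], [[0, 0, 0.05], 0], [[0, 0, 0.072], 0], [[0, 0, 0.092], 0], [[0, 0, 0.107], 0], [[0, 0, 0.115], 0], [[0, 0, 0.116], 0]]'

```text
clock: 7.68
eef_pos: [421.5, 301.3, 26.6]
eef_rot: [-3.14, -0.002, 3.141]
wrist_force: [-0.3, -0.4, -1.0]
finger_gap: 32.0
```

Emit:
send_rows --commands '[[[0, 0, 0.0005], 0], [[0, 0, 0.001], 0], [[0, 0, 0.0015], 0], [[0, 0, 0.002], 0], [[0, 0, 0.0025], 0], [[0, 0, 0.003], 0], [[0, 0, 0.003], 0], [[0, 0, 0.003], 0]]'

```text
clock: 8.35
eef_pos: [422.2, 302.1, 25.5]
eef_rot: [3.142, 0.0, -3.141]
wrist_force: [-0.4, 0.6, -0.1]
finger_gap: 32.4
```

```bash
python3 snap.py side a4.png 180 180 340 384
```

```text
8.4 [422.2 302.1  25.5] 32.93010158370095 [-0.6  0.  -0.2] [ 0.55  0.46  1.77  0.    0.91 -1.02]
```

View pics/a4.png

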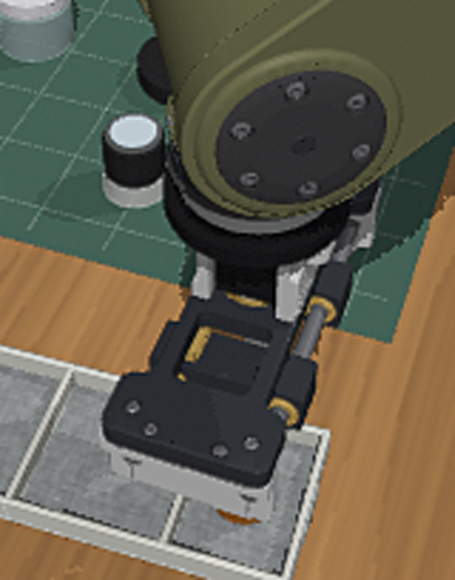

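Position good; continue down gently until contact.

Emit:
send_rows --commands '[[[0, 0, 0.0003], 0], [[0, 0, 0.0006], 0], [[0, 0, 0.0009], 0], [[0, 0, 0.0012], 0], [[0, 0, 0.0015], 0], [[0, 0, 0.0015], 0], [[0, 0, 0.0015], 0], [[0, 0, 0.0015], 0]]'

```text
clock: 9.07
eef_pos: [422.2, 302.1, 24.0]
eef_rot: [-3.142, -0.0, -3.141]
wrist_force: [0.6, 0.2, -0.1]
finger_gap: 32.3
```

Emit:
send_rows --commands '[[[0, 0, 0.0003], 0], [[0, 0, 0.0006], 0], [[0, 0, 0.0009], 0], [[0, 0, 0.0012], 0], [[0, 0, 0.0012], 0], [[0, 0, 0.0012], 0], [[0, 0, 0.0012], 0], [[0, 0, 0.0012], 0]]'

```text
clock: 9.73
eef_pos: [422.3, 302.1, 23.4]
eef_rot: [3.141, 0.0, -3.141]
wrist_force: [-3.1, -2.6, 8.7]
finger_gap: 32.6
```

Emit:
send_rows --commands '[[[0, 0, 0], 0], [[0, 0, 0], 0], [[0, 0, 0], 0], [[0, 0, 0], 0], [[0, 0, 0], 0], [[0, 0, 0], 0], [[0, 0, 0], 0], [[0, 0, -0.002], 0]]' --hand -1

```text
clock: 10.4
eef_pos: [422.0, 302.0, 24.5]
eef_rot: [-3.141, -0.001, -3.141]
wrist_force: [0.1, -0.4, 0.7]
finger_gap: 82.2
```

Emit:
send_rows --commands '[[[0, 0, -0.01], 0], [[0, 0, -0.03], 0], [[0, 0, -0.055], 0], [[0, 0, -0.08], 0], [[0, 0, -0.105], 0], [[0, 0, -0.122], 0], [[0, 0, -0.13], 0], [[0, 0, -0.13], 0]]'

```text
clock: 11.07
eef_pos: [422.7, 302.5, 156.8]
eef_rot: [3.14, 0.003, -3.141]
wrist_force: [0.1, 0.0, 0.1]
finger_gap: 94.1
```

Emit:
send_rows --commands '[[[-0.008, -0.009, 0], 0], [[-0.024, -0.028, 0], 0], [[-0.046, -0.053, 0], 0], [[-0.07, -0.08, 0], 0], [[-0.095, -0.11, 0], 0], [[-0.12, -0.139, 0], 0], [[-0.146, -0.169, 0], 0], [[-0.172, -0.198, 0], 0]]'

```text
clock: 11.73
eef_pos: [594.8, 101.3, 153.0]
eef_rot: [-3.141, -0.002, 3.141]
wrist_force: [0.4, 0.6, 0.6]
finger_gap: 93.9
```

Emit:
send_rows --commands '[[[-0.024, -0.028, 0], 0], [[-0.045, -0.052, 0], 0], [[-0.063, -0.073, 0], 0], [[-0.078, -0.09, 0], 0], [[-0.087, -0.101, 0], 0], [[-0.092, -0.107, 0], 0], [[-0.0935, -0.108, 0], 0], [[-0.0935, -0.108, 0], 0]]'

```text
clock: 12.4
eef_pos: [687.4, -4.1, 153.6]
eef_rot: [3.141, -0.002, 3.141]
wrist_force: [-0.6, 0.3, 0.4]
finger_gap: 94.1
```

```bash
python3 snap.py side a5.png ; python3 snap.py top a5t.png 60 120 260 300
```

```text
12.45 [687.3  -3.5 154. ] 93.99888703422056 [-1.1  0.7  1. ] [-0.06  0.65  1.13  0.    1.36 -1.63]
12.5 [687.3  -3.2 154.4] 94.0378785063823 [0.1 0.4 0.2] [-0.06  0.65  1.13  0.    1.36 -1.63]
```

View pics/a5.png

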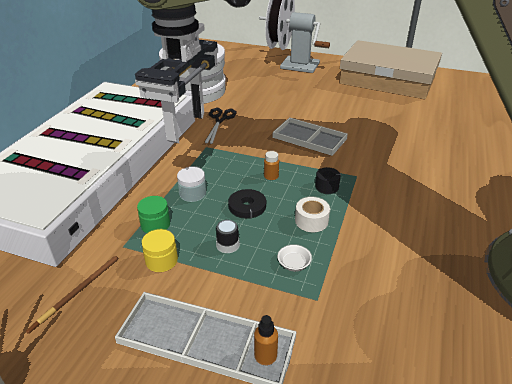

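View pics/a5t.png

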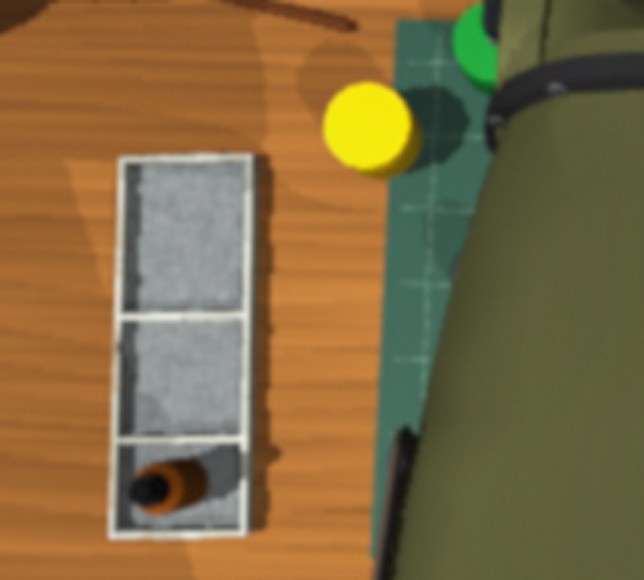

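Emit:
send_rows --commands '[[[0, 0, 0.012], 0], [[0, 0, 0.035], 0], [[0, 0, 0.062], 0], [[0, 0, 0.09], 0], [[0, 0, 0.113], 0], [[0, 0, 0.13], 0], [[0, 0, 0.137], 0], [[0, 0, 0.137], 0]]'

```text
clock: 13.17
eef_pos: [686.5, -3.3, 15.6]
eef_rot: [3.141, -0.003, -3.141]
wrist_force: [-1.2, 0.5, 0.7]
finger_gap: 94.0
```

Emit:
send_rows --commands '[[[0, 0, 0], 0], [[0, 0, 0], 0], [[0, 0, 0], 0], [[0, 0, 0], 0], [[0, 0, 0], 0], [[0, 0, 0], 0], [[0, 0, 0], 0], [[0, 0, 0], 0]]' --hand 1 --force 25

```text
clock: 13.83
eef_pos: [687.9, -3.9, 18.2]
eef_rot: [-3.141, 0.001, -3.141]
wrist_force: [-1.1, -1.3, 3.6]
finger_gap: 55.6
```

Emit:
send_rows --commands '[[[0, 0, 0], 0], [[0, 0, 0], 0], [[0, 0, -0.005], 0], [[0, 0, -0.018], 0], [[0, 0, -0.04], 0], [[0, 0, -0.065], 0], [[0, 0, -0.09], 0], [[0, 0, -0.11], 0]]'

```text
clock: 14.5
eef_pos: [687.9, -3.8, 130.7]
eef_rot: [3.142, 0.002, -3.141]
wrist_force: [0.4, -0.8, -1.6]
finger_gap: 55.4
```

Emit:
send_rows --commands '[[[0.003, 0.005, -0.015], 0], [[0.011, 0.017, -0.02], 0], [[0.024, 0.037, -0.02], 0], [[0.038, 0.06, -0.02], 0], [[0.054, 0.085, -0.02], 0], [[0.07, 0.111, -0.02], 0], [[0.087, 0.137, -0.02], 0], [[0.103, 0.163, -0.02], 0]]'

```text
clock: 15.17
eef_pos: [582.3, 161.0, 146.9]
eef_rot: [-3.141, -0.002, -3.141]
wrist_force: [0.2, 0.5, -1.8]
finger_gap: 55.6
```

Emit:
send_rows --commands '[[[0.016, 0.026, 0], 0], [[0.033, 0.052, 0], 0], [[0.049, 0.077, 0], 0], [[0.064, 0.101, 0], 0], [[0.077, 0.122, 0], 0], [[0.086, 0.136, 0], 0], [[0.091, 0.144, 0], 0], [[0.0925, 0.146, 0], 0]]'

```text
clock: 15.83
eef_pos: [490.5, 306.4, 147.3]
eef_rot: [-3.141, -0.001, -3.139]
wrist_force: [0.8, 0.6, -1.5]
finger_gap: 55.2
```

```bash
python3 snap.py side a6.png
```

```text
15.8833 [491.  305.8 147.4] 55.29032838771817 [-0.1  0.4 -1.2] [ 0.49  0.41  1.5   0.    1.22 -1.08]
```

View pics/a6.png

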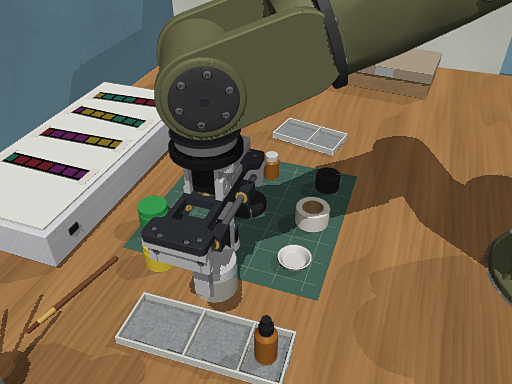

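Emit:
send_rows --commands '[[[0, 0, 0.01], 0], [[0, 0, 0.028], 0], [[0, 0, 0.052], 0], [[0, 0, 0.077], 0], [[0, 0, 0.098], 0], [[0, 0, 0.112], 0], [[0, 0, 0.12], 0], [[0, 0, 0.122], 0]]'

```text
clock: 16.55
eef_pos: [491.8, 303.9, 23.8]
eef_rot: [-3.14, -0.002, 3.141]
wrist_force: [0.6, 0.7, -2.0]
finger_gap: 55.5
```

Emit:
send_rows --commands '[[[0, 0, 0.0003], 0], [[0, 0, 0.0006], 0], [[0, 0, 0.001], 0], [[0, 0, 0.0014], 0], [[0, 0, 0.0017], 0], [[0, 0, 0.002], 0], [[0, 0, 0.002], 0], [[0, 0, 0.002], 0]]'

```text
clock: 17.22
eef_pos: [492.1, 305.1, 23.8]
eef_rot: [3.142, 0.0, -3.141]
wrist_force: [-0.5, -0.4, -2.1]
finger_gap: 55.3
```

```bash
python3 snap.py side a7.png 100 200 340 384
```

```text
17.2667 [492.2 305.1  23.8] 55.47417401628028 [ 0.6 -0.4 -2.2] [ 0.49  0.57  1.59 -0.    0.98 -1.08]
```

View pics/a7.png

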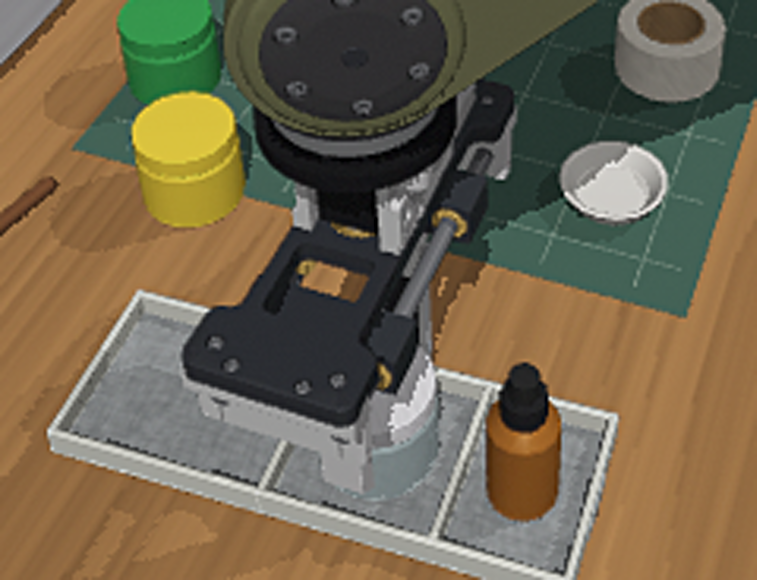

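Emit:
send_rows --commands '[[[0, 0, 0.0003], 0], [[0, 0, 0.0006], 0], [[0, 0, 0.0009], 0], [[0, 0, 0.0012], 0], [[0, 0, 0.0015], 0], [[0, 0, 0.0017], 0], [[0, 0, 0.0017], 0], [[0, 0, 0.0017], 0]]'

```text
clock: 17.93
eef_pos: [492.1, 305.1, 22.1]
eef_rot: [3.142, -0.0, -3.141]
wrist_force: [-1.0, -0.7, 1.3]
finger_gap: 55.7
```

Emit:
send_rows --commands '[[[0, 0, 0.0002], 0], [[0, 0, 0.0004], 0], [[0, 0, 0.0004], 0], [[0, 0, 0.0004], 0], [[0, 0, 0.0004], 0], [[0, 0, 0.0004], 0], [[0, 0, 0.0004], 0], [[0, 0, 0.0004], 0]]'

```text
clock: 18.6
eef_pos: [492.2, 305.1, 22.1]
eef_rot: [3.142, 0.0, -3.141]
wrist_force: [-3.2, -1.9, 5.1]
finger_gap: 55.2
```

Emit:
send_rows --commands '[[[0, 0, 0], 0], [[0, 0, 0], 0], [[0, 0, 0], 0], [[0, 0, 0], 0], [[0, 0, 0], 0], [[0, 0, 0], 0], [[0, 0, 0], 0], [[0, 0, -0.002], 0]]' --hand -1

```text
clock: 19.27
eef_pos: [492.0, 305.0, 23.4]
eef_rot: [-3.141, -0.001, -3.141]
wrist_force: [-0.7, -0.0, -0.3]
finger_gap: 93.7
```

Emit:
send_rows --commands '[[[0, 0, -0.01], 0], [[0, 0, -0.03], 0], [[0, 0, -0.055], 0], [[0, 0, -0.08], 0], [[0, 0, -0.105], 0], [[0, 0, -0.122], 0], [[0, 0, -0.13], 0], [[0, 0, -0.13], 0]]'

```text
clock: 19.93
eef_pos: [492.7, 305.4, 155.9]
eef_rot: [3.14, 0.003, -3.141]
wrist_force: [0.6, 0.1, 0.2]
finger_gap: 94.2
```

Emit:
send_rows --commands '[[[0.002, -0.011, 0], 0], [[0.006, -0.034, 0], 0], [[0.013, -0.068, 0], 0], [[0.02, -0.106, 0], 0], [[0.027, -0.145, 0], 0], [[0.034, -0.184, 0], 0], [[0.041, -0.22, 0], 0], [[0.047, -0.253, 0], 0]]'

```text
clock: 20.6
eef_pos: [443.3, 49.8, 152.2]
eef_rot: [-3.141, -0.002, 3.141]
wrist_force: [0.2, -0.6, 0.2]
finger_gap: 94.3
```

Emit:
send_rows --commands '[[[0.005, -0.027, 0], 0], [[0.008, -0.044, 0.01], 0], [[0.01, -0.052, 0.03], 0], [[0.01, -0.054, 0.05], 0], [[0.01, -0.054, 0.07], 0], [[0.01, -0.054, 0.082], 0], [[0.01, -0.054, 0.085], 0], [[0.01, -0.054, 0.085], 0]]'

```text
clock: 21.27
eef_pos: [433.9, -2.1, 67.4]
eef_rot: [3.141, -0.003, -3.142]
wrist_force: [0.5, -0.0, -0.1]
finger_gap: 94.0
```

```bash
python3 snap.py side a8.png;python3 snap.py top a8t.png 60 120 360 300
```

```text
21.3167 [434.6  -2.1  68.3] 93.96272514520172 [ 0.7 -0.2  0.7] [-0.09  0.23  1.97 -0.    0.95 -1.66]
21.3667 [435.1  -2.   68.9] 94.24910355807282 [-0.6 -0.   0.5] [-0.09  0.23  1.97 -0.    0.95 -1.66]
```

View pics/a8.png

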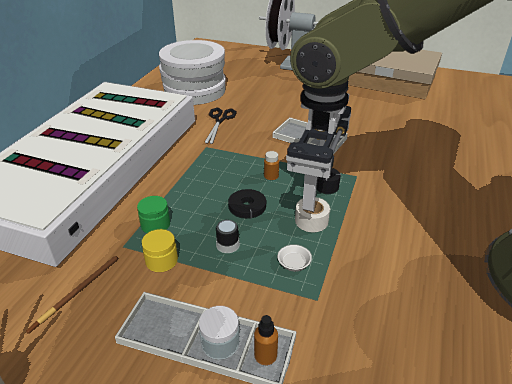

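View pics/a8t.png

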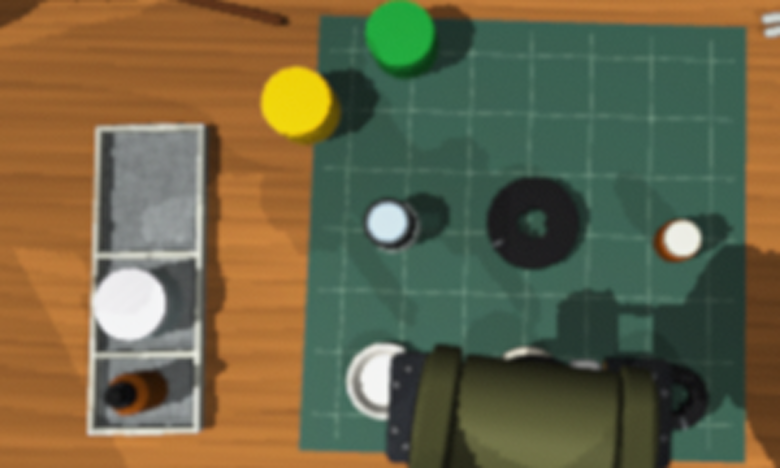

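Emit:
send_rows --commands '[[[0, 0, 0.005], 0], [[0, 0, 0.015], 0], [[0, 0, 0.028], 0], [[0, 0, 0.041], 0], [[0, 0, 0.05], 0], [[0, 0, 0.0545], 0], [[0, 0, 0.0545], 0], [[0, 0, 0.0545], 0]]'

```text
clock: 22.03
eef_pos: [435.3, -1.9, 14.2]
eef_rot: [-3.142, -0.0, -3.141]
wrist_force: [0.3, 0.4, 0.6]
finger_gap: 93.9
```

Emit:
send_rows --commands '[[[0, 0, 0], 0], [[0, 0, 0], 0], [[0, 0, 0], 0], [[0, 0, 0], 0], [[0, 0, 0], 0], [[0, 0, 0], 0], [[0, 0, 0], 0], [[0, 0, 0], 0]]' --hand 1 --force 20

```text
clock: 22.7
eef_pos: [435.3, -1.9, 14.3]
eef_rot: [-3.142, 0.0, -3.141]
wrist_force: [-1.2, 0.4, 4.6]
finger_gap: 62.9
```

Emit:
send_rows --commands '[[[0, 0, -0.003], 0], [[0, 0, -0.01], 0], [[0, 0, -0.025], 0], [[0, 0, -0.045], 0], [[0, 0, -0.07], 0], [[0, 0, -0.095], 0], [[0, 0, -0.11], 0], [[0, 0, -0.115], 0]]'

```text
clock: 23.37
eef_pos: [436.1, -2.0, 131.9]
eef_rot: [-3.141, 0.004, -3.141]
wrist_force: [-0.7, 0.5, -0.4]
finger_gap: 62.8
```

```bash
python3 snap.py side a9.png
```

```text
23.4167 [435.9  -2.  131.3] 63.078459107781065 [ 1.2 -0.5  0.3] [-0.09  0.13  1.92  0.    1.09 -1.66]
```

View pics/a9.png

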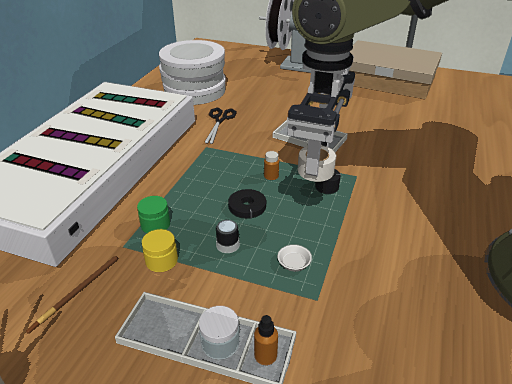

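Emit:
send_rows --commands '[[[-0.005, 0.01, -0.01], 0], [[-0.015, 0.03, -0.015], 0], [[-0.029, 0.06, -0.015], 0], [[-0.045, 0.094, -0.015], 0], [[-0.061, 0.128, -0.015], 0], [[-0.077, 0.162, -0.015], 0], [[-0.094, 0.196, -0.015], 0], [[-0.109, 0.228, -0.015], 0]]'

```text
clock: 24.08
eef_pos: [544.2, 228.0, 142.6]
eef_rot: [-3.141, -0.002, -3.141]
wrist_force: [-0.1, -0.5, 0.2]
finger_gap: 62.4
```

Emit:
send_rows --commands '[[[-0.014, 0.03, 0], 0], [[-0.025, 0.053, 0], 0], [[-0.034, 0.07, 0], 0], [[-0.038, 0.079, 0], 0], [[-0.0395, 0.082, 0], 0], [[-0.04, 0.083, 0], 0], [[-0.04, 0.083, 0], 0], [[-0.04, 0.083, 0], 0]]'

```text
clock: 24.75
eef_pos: [584.0, 308.4, 143.9]
eef_rot: [-3.141, -0.0, 3.141]
wrist_force: [0.2, 0.6, -0.3]
finger_gap: 62.6
```

Emit:
send_rows --commands '[[[0, 0, 0.01], 0], [[0, 0, 0.028], 0], [[0, 0, 0.052], 0], [[0, 0, 0.077], 0], [[0, 0, 0.098], 0], [[0, 0, 0.112], 0], [[0, 0, 0.12], 0], [[0, 0, 0.122], 0]]'

```text
clock: 25.42
eef_pos: [583.7, 308.7, 20.8]
eef_rot: [-3.141, -0.002, 3.142]
wrist_force: [-0.3, -0.4, -0.4]
finger_gap: 62.6
```

```bash
python3 snap.py side b1.png 60 160 340 384
```

```text
25.4667 [584.  308.9  21.6] 62.58976826821154 [-1.4 -0.1 -0.4] [ 0.43  0.73  1.33 -0.    1.09 -1.14]
```

View pics/b1.png

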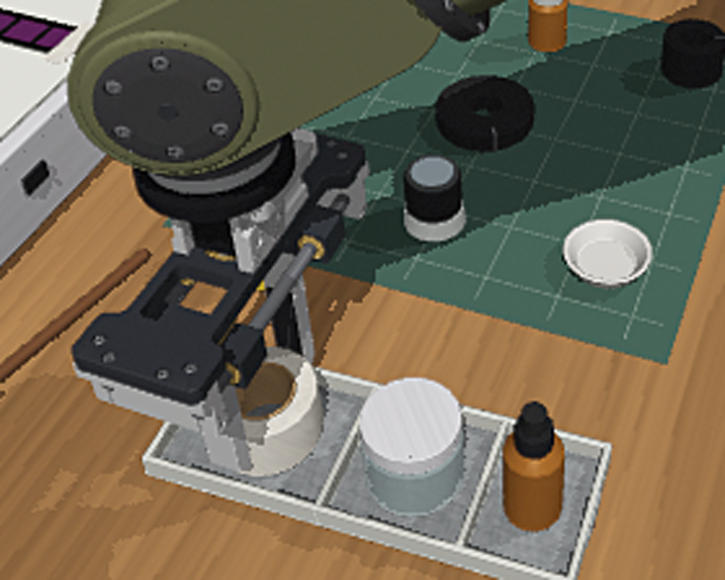

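Emit:
send_rows --commands '[[[0, 0, 0.0004], 0], [[0, 0, 0.0008], 0], [[0, 0, 0.0012], 0], [[0, 0, 0.0016], 0], [[0, 0, 0.002], 0], [[0, 0, 0.0024], 0], [[0, 0, 0.0026], 0], [[0, 0, 0.0026], 0]]'

```text
clock: 26.13
eef_pos: [584.1, 309.1, 19.5]
eef_rot: [-3.142, -0.0, -3.141]
wrist_force: [-1.1, -0.1, -0.8]
finger_gap: 62.9
```

Emit:
send_rows --commands '[[[0, 0, 0.0003], 0], [[0, 0, 0.0006], 0], [[0, 0, 0.0009], 0], [[0, 0, 0.001], 0], [[0, 0, 0.001], 0], [[0, 0, 0.001], 0], [[0, 0, 0.001], 0], [[0, 0, 0.001], 0]]'

```text
clock: 26.8
eef_pos: [584.1, 309.1, 18.5]
eef_rot: [3.142, -0.0, -3.141]
wrist_force: [0.2, -0.1, -0.8]
finger_gap: 63.0
```

Emit:
send_rows --commands '[[[0, 0, 0.0003], 0], [[0, 0, 0.0006], 0], [[0, 0, 0.0007], 0], [[0, 0, 0.0007], 0], [[0, 0, 0.0007], 0], [[0, 0, 0.0007], 0], [[0, 0, 0.0007], 0], [[0, 0, 0.0007], 0]]'

```text
clock: 27.47
eef_pos: [584.2, 309.1, 18.4]
eef_rot: [3.142, 0.0, -3.141]
wrist_force: [-2.6, -1.6, 5.0]
finger_gap: 62.7
```

Contact. Release.

Emit:
send_rows --commands '[[[0, 0, 0], 0], [[0, 0, 0], 0], [[0, 0, 0], 0], [[0, 0, 0], 0], [[0, 0, 0], 0], [[0, 0, 0], 0], [[0, 0, 0], 0], [[0, 0, -0.002], 0]]' --hand -0.8

```text
clock: 28.13
eef_pos: [584.0, 309.0, 19.5]
eef_rot: [-3.141, -0.001, -3.141]
wrist_force: [0.9, -0.7, -0.2]
finger_gap: 84.4
```

Emit:
send_rows --commands '[[[0, 0, -0.01], 0], [[0, 0, -0.03], 0], [[0, 0, -0.055], 0], [[0, 0, -0.08], 0], [[0, 0, -0.1], 0], [[0, 0, -0.108], 0], [[0, 0, -0.11], 0], [[0, 0, -0.11], 0]]'

```text
clock: 28.8
eef_pos: [584.1, 309.1, 129.8]
eef_rot: [3.141, 0.0, -3.141]
wrist_force: [0.7, -0.2, -1.2]
finger_gap: 84.7
```

Emit:
send_rows --commands '[[[0.001, -0.01, 0], 0], [[0.003, -0.03, 0], 0], [[0.007, -0.06, 0], 0], [[0.01, -0.094, 0], 0], [[0.014, -0.128, 0], 0], [[0.018, -0.16, 0], 0], [[0.02, -0.183, 0], 0], [[0.022, -0.196, 0], 0]]'

```text
clock: 29.47
eef_pos: [561.2, 110.2, 128.7]
eef_rot: [-3.141, -0.002, 3.14]
wrist_force: [-0.4, -0.1, -0.2]
finger_gap: 84.4
```

Emit:
send_rows --commands '[[[0, -0.0026, 0], 0], [[0, -0.0026, 0.008], 0], [[0, -0.0026, 0.022], 0], [[0, -0.0026, 0.036], 0], [[0, -0.0026, 0.046], 0], [[0, -0.0026, 0.05], 0], [[0, -0.0026, 0.05], 0], [[0, -0.0026, 0.05], 0]]'

```text
clock: 30.13
eef_pos: [562.3, 111.0, 79.9]
eef_rot: [3.142, 0.0, -3.141]
wrist_force: [0.3, 0.3, -0.2]
finger_gap: 84.4
```

```bash
python3 snap.py side b2.png 60 160 340 384;python3 snap.py top b2t.png 60 120 360 300
```

```text
30.1833 [562.5 110.9  80.3] 84.8246367389166 [0.6 1.2 0.2] [ 0.13  0.48  1.58  0.    1.08 -1.44]
30.2333 [562.5 110.8  80.5] 84.8043034584528 [ 0.6 -0.5  0.5] [ 0.13  0.48  1.58  0.    1.08 -1.44]
```

View pics/b2.png

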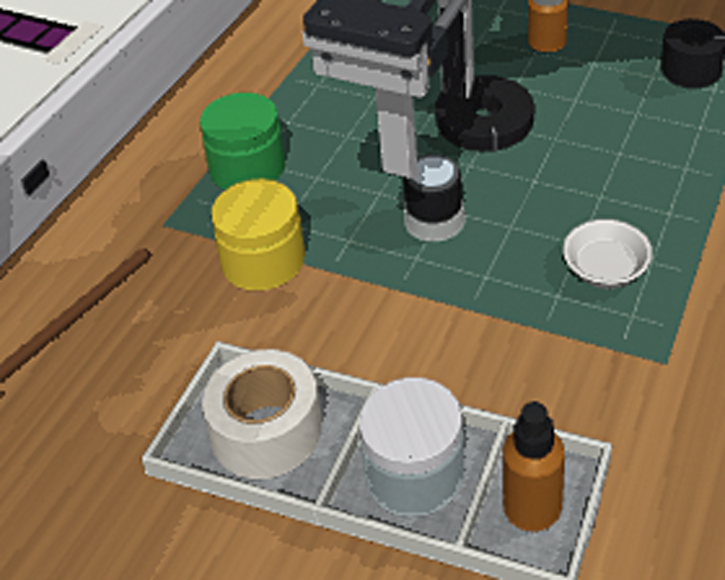

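View pics/b2t.png

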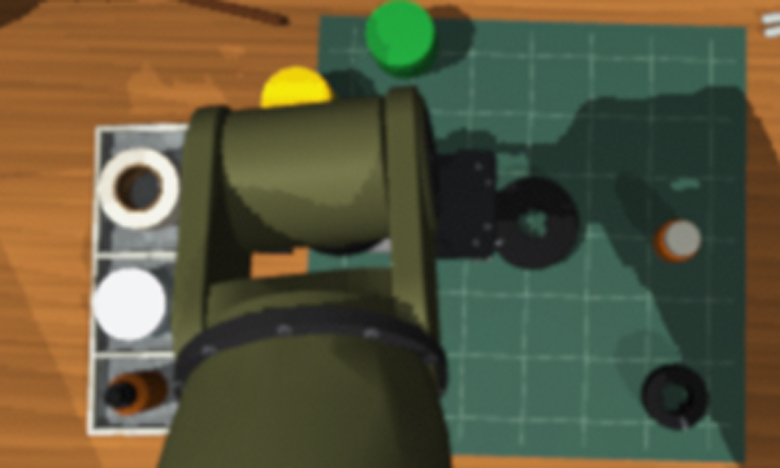

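Emit:
send_rows --commands '[[[0, 0, 0.006], 0], [[0, 0, 0.017], 0], [[0, 0, 0.031], 0], [[0, 0, 0.044], 0], [[0, 0, 0.053], 0], [[0, 0, 0.057], 0], [[0, 0, 0.058], 0], [[0, 0, 0.058], 0]]'

```text
clock: 30.9
eef_pos: [562.3, 110.5, 21.8]
eef_rot: [-3.142, -0.0, -3.141]
wrist_force: [0.5, 0.1, 0.5]
finger_gap: 84.9
```

Emit:
send_rows --commands '[[[0, 0, 0], 0], [[0, 0, 0], 0], [[0, 0, 0], 0], [[0, 0, 0], 0], [[0, 0, 0], 0], [[0, 0, 0], 0], [[0, 0, 0], 0], [[0, 0, 0], 0]]' --hand 1 --force 20

```text
clock: 31.57
eef_pos: [562.2, 110.5, 21.9]
eef_rot: [3.142, 0.0, -3.141]
wrist_force: [0.2, -0.2, -0.5]
finger_gap: 40.0
```

Emit:
send_rows --commands '[[[0, 0, 0], 0], [[0, 0, 0], 0], [[0, 0, -0.003], 0], [[0, 0, -0.012], 0], [[0, 0, -0.03], 0], [[0, 0, -0.055], 0], [[0, 0, -0.078], 0], [[0, 0, -0.1], 0]]'

```text
clock: 32.23
eef_pos: [562.2, 110.5, 123.9]
eef_rot: [3.142, 0.001, -3.141]
wrist_force: [-0.5, 0.5, -0.9]
finger_gap: 39.6
```

```bash
python3 snap.py side b3.png 60 60 340 284
```

```text
32.2833 [563.9 110.8 128.4] 39.65950204292541 [0.9 0.1 3.6] [ 0.13  0.42  1.54  0.    1.17 -1.44]
```

View pics/b3.png

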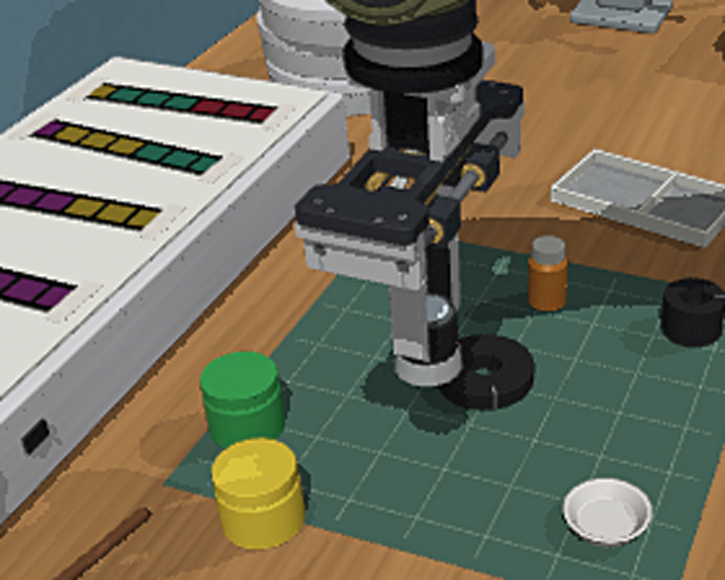

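Emit:
send_rows --commands '[[[0.002, -0.01, -0.01], 0], [[0.007, -0.03, -0.018], 0], [[0.013, -0.06, -0.02], 0], [[0.021, -0.094, -0.02], 0], [[0.028, -0.128, -0.02], 0], [[0.036, -0.162, -0.02], 0], [[0.044, -0.197, -0.02], 0], [[0.051, -0.231, -0.02], 0]]'

```text
clock: 32.95
eef_pos: [509.8, -122.5, 141.8]
eef_rot: [3.141, -0.001, -3.141]
wrist_force: [0.1, 0.5, -0.8]
finger_gap: 39.7
```

Emit:
send_rows --commands '[[[0.0075, -0.034, 0], 0], [[0.0155, -0.069, 0], 0], [[0.0225, -0.101, 0], 0], [[0.029, -0.13, 0], 0], [[0.034, -0.152, 0], 0], [[0.037, -0.165, 0], 0], [[0.038, -0.17, 0], 0], [[0.0383, -0.1712, 0], 0]]'

```text
clock: 33.62
eef_pos: [472.5, -292.0, 141.6]
eef_rot: [3.141, -0.001, 3.141]
wrist_force: [0.5, 1.0, -0.8]
finger_gap: 39.3
```

Emit:
send_rows --commands '[[[0, 0, 0.008], 0], [[0, 0, 0.022], 0], [[0, 0, 0.042], 0], [[0, 0, 0.063], 0], [[0, 0, 0.083], 0], [[0, 0, 0.098], 0], [[0, 0, 0.106], 0], [[0, 0, 0.109], 0]]'

```text
clock: 34.28
eef_pos: [472.7, -290.3, 31.4]
eef_rot: [3.14, -0.002, -3.14]
wrist_force: [0.5, 0.2, -0.4]
finger_gap: 39.4
```

```bash
python3 snap.py side b4.png 200 40 420 200; python3 snap.py top b4t.png 280 150 470 300
```

```text
34.3333 [ 472.9 -290.7   31.8] 39.42926135980777 [-1.1  0.3 -0.3] [-0.62  0.52  1.66  0.    0.97 -2.19]
34.3833 [ 473.2 -291.1   32.8] 39.37373135982737 [ 0.9  0.3 -1.2] [-0.62  0.51  1.66  0.    0.97 -2.19]
```

View pics/b4.png

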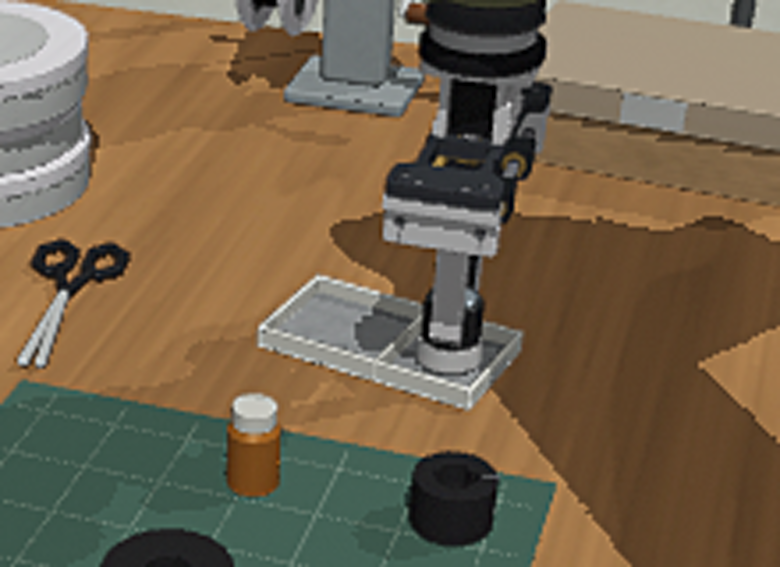

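View pics/b4t.png

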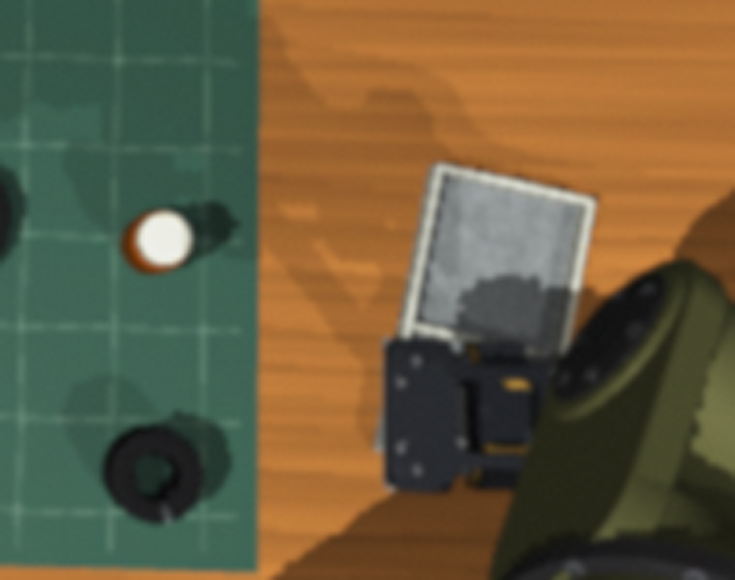

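Emit:
send_rows --commands '[[[0, 0, 0.001], 0], [[0, 0, 0.002], 0], [[0, 0, 0.003], 0], [[0, 0, 0.004], 0], [[0, 0, 0.005], 0], [[0, 0, 0.0055], 0], [[0, 0, 0.0055], 0], [[0, 0, 0.0055], 0]]'

```text
clock: 35.05
eef_pos: [473.0, -291.7, 27.4]
eef_rot: [3.142, -0.0, -3.141]
wrist_force: [0.4, 0.8, -0.7]
finger_gap: 39.5
```

Emit:
send_rows --commands '[[[0, 0, 0.0003], 0], [[0, 0, 0.0006], 0], [[0, 0, 0.0009], 0], [[0, 0, 0.001], 0], [[0, 0, 0.001], 0], [[0, 0, 0.001], 0], [[0, 0, 0.001], 0], [[0, 0, 0.001], 0]]'

```text
clock: 35.72
eef_pos: [473.0, -291.7, 26.4]
eef_rot: [-3.142, 0.0, -3.141]
wrist_force: [-0.1, 0.1, -0.5]
finger_gap: 39.3
```

Emit:
send_rows --commands '[[[0, 0, 0.0003], 0], [[0, 0, 0.0006], 0], [[0, 0, 0.0009], 0], [[0, 0, 0.001], 0], [[0, 0, 0.001], 0], [[0, 0, 0.001], 0], [[0, 0, 0.001], 0], [[0, 0, 0.001], 0]]'

```text
clock: 36.38
eef_pos: [473.0, -291.7, 25.9]
eef_rot: [-3.141, 0.0, -3.141]
wrist_force: [-1.8, 1.8, 7.4]
finger_gap: 39.9
```

Contact; release and rise.

Emit:
send_rows --commands '[[[0, 0, 0], 0], [[0, 0, 0], 0], [[0, 0, 0], 0], [[0, 0, 0], 0], [[0, 0, 0], 0], [[0, 0, 0], 0], [[0, 0, 0], 0], [[0, 0, -0.002], 0]]' --hand -0.8

```text
clock: 37.05
eef_pos: [472.8, -291.6, 27.1]
eef_rot: [3.141, -0.0, -3.141]
wrist_force: [0.9, 0.1, 0.7]
finger_gap: 84.2
```

Emit:
send_rows --commands '[[[0, 0, -0.01], 0], [[0, 0, -0.03], 0], [[0, 0, -0.055], 0], [[0, 0, -0.08], 0], [[0, 0, -0.1], 0], [[0, 0, -0.108], 0], [[0, 0, -0.11], 0], [[0, 0, -0.11], 0]]'

```text
clock: 37.72
eef_pos: [472.9, -291.7, 137.3]
eef_rot: [-3.141, 0.0, -3.141]
wrist_force: [-0.7, 0.3, -1.7]
finger_gap: 84.7
```

Emit:
send_rows --commands '[[[0.003, 0.011, 0], 0], [[0.008, 0.033, 0], 0], [[0.016, 0.067, 0], 0], [[0.024, 0.102, 0], 0], [[0.032, 0.135, 0], 0], [[0.038, 0.159, 0.005], 0], [[0.0405, 0.17, 0.015], 0], [[0.041, 0.1727, 0.03], 0]]'

```text
clock: 38.38
eef_pos: [431.0, -116.6, 106.8]
eef_rot: [3.141, -0.0, -3.139]
wrist_force: [-0.1, -1.0, 0.9]
finger_gap: 84.7
```

Emit:
send_rows --commands '[[[0, 0, 0.015], 0], [[0, 0, 0.028], 0], [[0, 0, 0.035], 0], [[0, 0, 0.037], 0], [[0, 0, 0.037], 0], [[0, 0, 0.037], 0], [[0, 0, 0.037], 0], [[0, 0, 0.037], 0]]'

```text
clock: 39.05
eef_pos: [432.2, -119.1, 70.8]
eef_rot: [-3.141, 0.001, -3.141]
wrist_force: [-0.2, 0.3, 0.6]
finger_gap: 84.8
```

```bash
python3 snap.py side b5.png 200 60 420 220; python3 snap.py top b5t.png 280 150 470 300
```

```text
39.1 [ 432.1 -119.1   70.8] 84.74384622224194 [ 0.8 -0.5 -0.5] [-0.35  0.25  1.94 -0.    0.96 -1.92]
39.15 [ 432.1 -119.1   70.7] 84.83470687250043 [-1.1 -0.  -0.8] [-0.35  0.25  1.94  0.    0.96 -1.92]
```

View pics/b5.png

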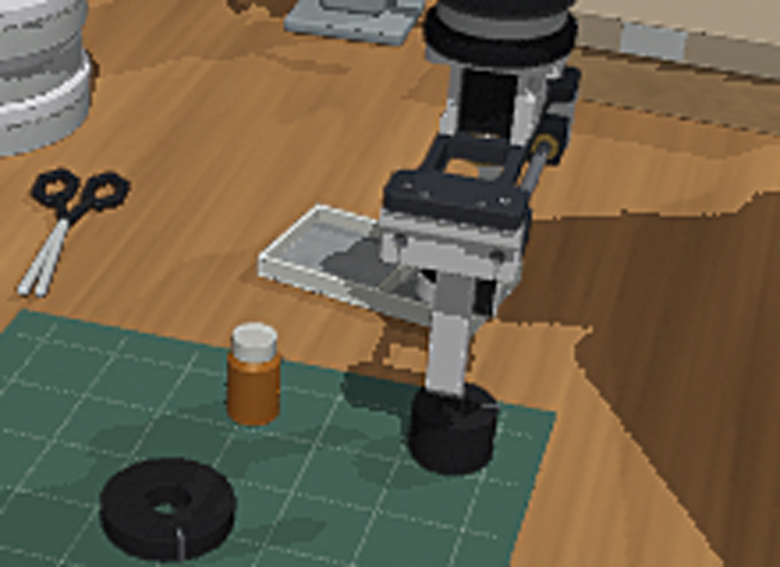

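View pics/b5t.png

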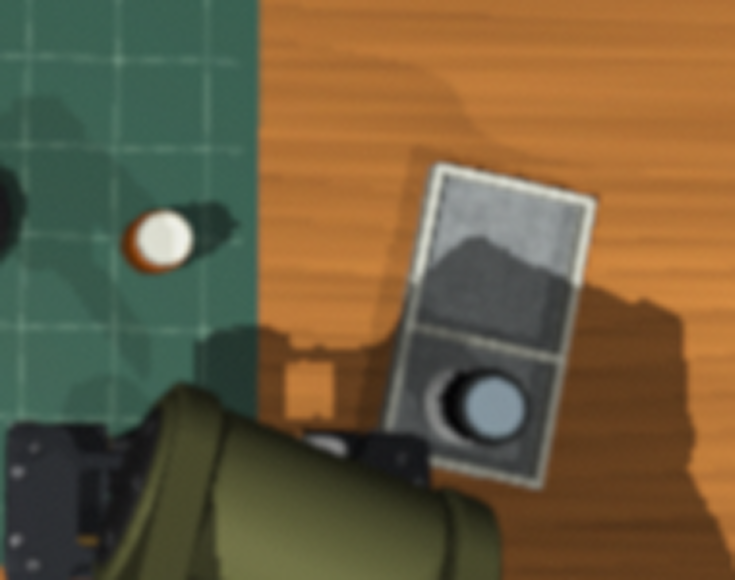

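Emit:
send_rows --commands '[[[0, 0, 0.005], 0], [[0, 0, 0.015], 0], [[0, 0, 0.028], 0], [[0, 0, 0.041], 0], [[0, 0, 0.05], 0], [[0, 0, 0.055], 0], [[0, 0, 0.056], 0], [[0, 0, 0.056], 0]]'

```text
clock: 39.82
eef_pos: [431.9, -119.0, 14.2]
eef_rot: [3.141, -0.0, -3.141]
wrist_force: [0.2, 0.5, 0.1]
finger_gap: 84.4
```

Emit:
send_rows --commands '[[[0, 0, 0], 0], [[0, 0, 0], 0], [[0, 0, 0], 0], [[0, 0, 0], 0], [[0, 0, 0], 0], [[0, 0, 0], 0], [[0, 0, 0], 0], [[0, 0, 0], 0]]' --hand 1 --force 20

```text
clock: 40.48
eef_pos: [432.0, -119.0, 14.5]
eef_rot: [-3.141, 0.0, -3.141]
wrist_force: [-0.9, -0.2, 3.5]
finger_gap: 48.8
```

Emit:
send_rows --commands '[[[0, 0, 0], 0], [[0, 0, -0.003], 0], [[0, 0, -0.012], 0], [[0, 0, -0.03], 0], [[0, 0, -0.055], 0], [[0, 0, -0.08], 0], [[0, 0, -0.1], 0], [[0, 0, -0.11], 0]]'

```text
clock: 41.15
eef_pos: [432.7, -119.3, 127.3]
eef_rot: [-3.14, 0.003, -3.141]
wrist_force: [0.8, 0.2, -0.8]
finger_gap: 48.9
```

```bash
python3 snap.py side b6.png 200 60 420 220
```

```text
41.2 [ 433.1 -119.4  127.8] 48.91379451530052 [ 0.3 -0.3  1.1] [-0.35  0.16  1.89 -0.    1.09 -1.92]
```

View pics/b6.png

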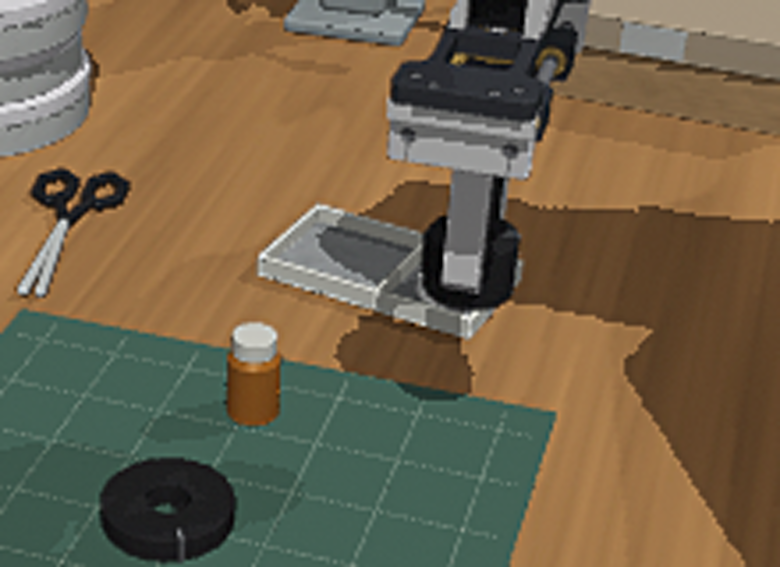

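Emit:
send_rows --commands '[[[-0.006, -0.01, 0], 0], [[-0.019, -0.03, 0], 0], [[-0.036, -0.058, 0], 0], [[-0.055, -0.089, 0], 0], [[-0.074, -0.119, 0], 0], [[-0.092, -0.147, 0], 0], [[-0.106, -0.17, 0], 0], [[-0.114, -0.183, 0], 0]]'

```text
clock: 41.87
eef_pos: [546.3, -304.8, 121.6]
eef_rot: [3.14, -0.002, 3.14]
wrist_force: [0.6, 0.1, -0.8]
finger_gap: 48.8
```

Emit:
send_rows --commands '[[[-0.003, -0.005, 0.002], 0], [[-0.0033, -0.0053, 0.012], 0], [[-0.0033, -0.0053, 0.03], 0], [[-0.0033, -0.0053, 0.052], 0], [[-0.0033, -0.0053, 0.073], 0], [[-0.0033, -0.0053, 0.088], 0], [[-0.0033, -0.0053, 0.096], 0], [[-0.0033, -0.0053, 0.098], 0]]'

```text
clock: 42.53
eef_pos: [548.1, -306.1, 24.0]
eef_rot: [3.14, -0.003, -3.141]
wrist_force: [-0.7, 0.0, -0.4]
finger_gap: 48.8
```

```bash
python3 snap.py side b7.png 200 60 420 220
```

```text
42.5833 [ 548.6 -306.5   25. ] 48.78755683894546 [-0.3 -1.  -1.2] [-0.57  0.66  1.43  0.    1.05 -2.14]
```

View pics/b7.png

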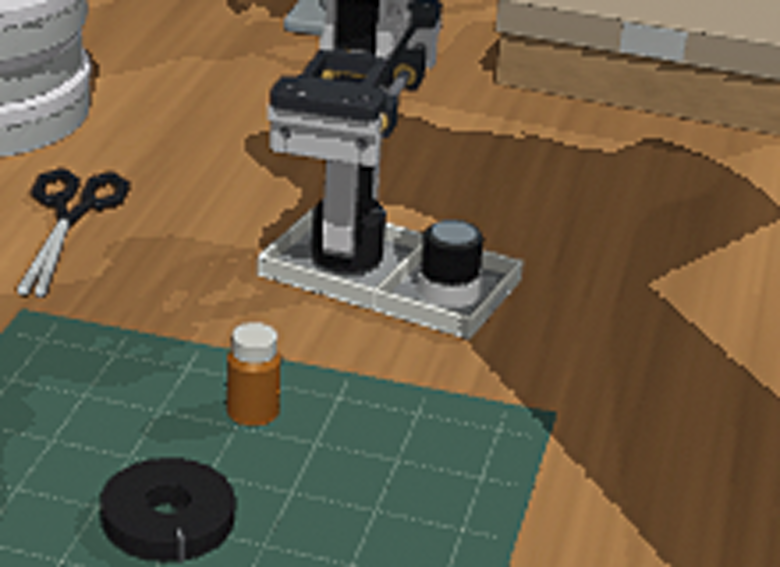

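Emit:
send_rows --commands '[[[0, 0, 0.001], 0], [[0, 0, 0.002], 0], [[0, 0, 0.003], 0], [[0, 0, 0.004], 0], [[0, 0, 0.005], 0], [[0, 0, 0.006], 0], [[0, 0, 0.006], 0], [[0, 0, 0.006], 0]]'

```text
clock: 43.25
eef_pos: [549.3, -307.3, 20.3]
eef_rot: [3.142, -0.0, -3.141]
wrist_force: [0.1, 0.5, -0.6]
finger_gap: 48.9
```

Emit:
send_rows --commands '[[[0, 0, 0.0003], 0], [[0, 0, 0.0006], 0], [[0, 0, 0.0009], 0], [[0, 0, 0.001], 0], [[0, 0, 0.001], 0], [[0, 0, 0.001], 0], [[0, 0, 0.001], 0], [[0, 0, 0.001], 0]]'

```text
clock: 43.92
eef_pos: [549.3, -307.3, 19.4]
eef_rot: [-3.142, 0.0, -3.141]
wrist_force: [-0.7, 0.6, -0.9]
finger_gap: 49.1
```

Emit:
send_rows --commands '[[[0, 0, 0.0003], 0], [[0, 0, 0.0006], 0], [[0, 0, 0.0009], 0], [[0, 0, 0.0012], 0], [[0, 0, 0.0013], 0], [[0, 0, 0.0013], 0], [[0, 0, 0.0013], 0], [[0, 0, 0.0013], 0]]'

```text
clock: 44.58
eef_pos: [549.3, -307.3, 18.5]
eef_rot: [-3.142, 0.0, -3.141]
wrist_force: [-2.3, 0.9, 5.8]
finger_gap: 48.7
```

Emit:
send_rows --commands '[[[0, 0, 0], 0], [[0, 0, 0], 0], [[0, 0, 0], 0], [[0, 0, 0], 0], [[0, 0, 0], 0], [[0, 0, 0], 0], [[0, 0, 0], 0], [[0, 0, -0.002], 0]]' --hand -0.8

```text
clock: 45.25
eef_pos: [549.1, -307.2, 19.7]
eef_rot: [3.141, -0.001, -3.141]
wrist_force: [-0.3, 0.5, 0.1]
finger_gap: 84.3
```

Emit:
send_rows --commands '[[[0, 0, -0.01], 0], [[0, 0, -0.03], 0], [[0, 0, -0.055], 0], [[0, 0, -0.08], 0], [[0, 0, -0.11], 0], [[0, 0, -0.135], 0], [[0, 0, -0.155], 0], [[0, 0, -0.165], 0]]'

```text
clock: 45.92
eef_pos: [549.9, -307.7, 189.0]
eef_rot: [-3.139, 0.004, -3.141]
wrist_force: [-0.4, 0.0, -0.4]
finger_gap: 84.5
```

Emit:
send_rows --commands '[[[0.008, 0.008, 0], 0], [[0.025, 0.025, 0], 0], [[0.047, 0.047, 0], 0], [[0.07, 0.07, 0], 0], [[0.092, 0.092, 0], 0], [[0.11, 0.11, 0], 0], [[0.12, 0.12, 0], 0], [[0.12, 0.12, 0], 0]]'

```text
clock: 46.58
eef_pos: [427.9, -185.9, 185.4]
eef_rot: [3.142, 0.0, -3.141]
wrist_force: [0.5, 0.2, 0.3]
finger_gap: 84.4
```

```bash
python3 snap.py side c1.png; python3 snap.py top c1t.png
```

```text
46.6333 [ 429.  -186.9  185.5] 85.05368897234736 [ 0.   0.4 -0.5] [-0.49  0.13  1.77  0.    1.24 -2.06]
46.6833 [ 429.5 -187.5  185.4] 84.5042307850686 [0.4 0.3 0.1] [-0.49  0.14  1.77 -0.    1.24 -2.06]
```

View pics/c1.png

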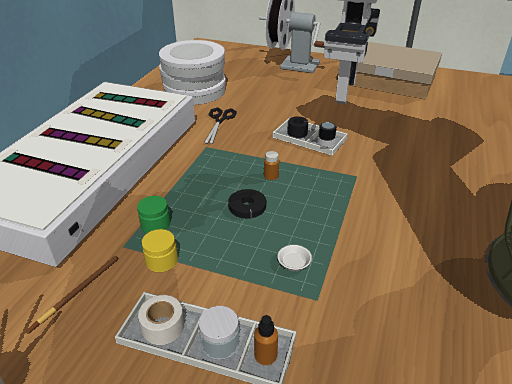

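View pics/c1t.png

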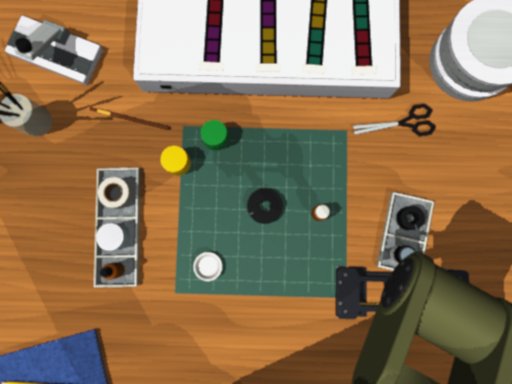

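All five items are upright in their compartments (tape px (113,192), jar (110,237), dropper (111,269), core (410,217), loupe (404,255) in the top view). The large core (265,206), screw bottle (321,212) and dish (208,267) haven't moved.

```bash
python3 -c "
from cell import manip
print(manip.sign_off())"
```

```text
the job is handed in; nothing more can be done
None
```

Both kits are made up and the job is handed in, at about 46.7 s of the 122 s allowed.

- **Order:** I placed the dropper bottle, rinse jar, paper tape, loupe and small core, in that order.
- **Set-down:** Each item was lowered until the wrist force showed contact with the tray floor, at about 5–9 N, and only then released.
- **Last checks:** The final side and top pictures, taken with the gripper open and clear, show all five items upright in the right compartments. In the top view the arm partly covers the loupe, but the side view shows it clearly. The large core, screw-cap bottle and mixing dish are where they started, as are the green and yellow jars.
- **Disagreement:** The two camera views differed by about 1–3 mm on where things were, roughly the stated calibration error. I took values between them. No check failed.

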